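# Pop the drying cube's tray and catch it on the other finger

## Robot

A 6-joint arm with a two-finger parallel gripper is mounted at the origin on the work surface. World frame = base frame: x ahead of the robot, y to its left, z up, the work surface at z = 0. Lengths are in mm, angles in degrees, forces in N, time in s.
With the tool pointing down it reaches from about 350 to 850 mm from the base axis. Payload 8.1 kg.
Tool frame: the origin (TCP) lies between the finger pads; the fingertips stand 22 mm ahead of it and the grasp point (between the pads) lies 3 mm ahead of it; z points along the fingers, y is the line along which they close (so a half turn about z gives the same grasp; the last joint's range is limited). The gripper opens to 85 mm and grips with 20 to 120 N. Pads are 22 mm wide; open, the fingers measure 114 mm over their backs; the gripper's body (76 mm by 85 mm) begins 54 mm behind the grasp point. The pads swing forward as they close: fully open they stand 13 mm farther back than shut.
Start: joints at [-82.128, 7.471, 85.268, -0, 87.261, -4.893], TCP at [132.597, -585.17, 253.292] pointing down, gripper open.
Joint ranges: [-169.43, 169.43], [-51.17, 129.36], [1.28, 143.12], [-76.62, 256.62], [0, 156.53], [-152.29, 152.29]. Speed limits (degrees/s): [136.94, 136.94, 159.86, 180, 180, 180].

## Interface

Orientations are given as [roll, pitch, yaw] about the fixed x, y, z axes, in that order (R = Rz(yaw) Ry(pitch) Rx(roll)).
In Python, from bench import sense, snapshot, calibration, hand_in gives the robot as it stands.
- The arm moves only by the shell command python3 -m crank 'ROWS' [FORCE]. ROWS is JSON, a list of rows, each a list of 5 numbers: the shift along the tool's x, y, z in cm, then the turn about the tool's z in rad, then the finger opening in cm, from 0 to 8.54. A call has 1 to 20 rows; each row is the pose to reach, as a shift and turn from the pose commanded when the call began, along the tool's axes at that moment; what a row does not reach only later rows make up. A row lasts 1/10 s, in which the tool goes at most 50 mm and 8.59 degrees, less where a joint would pass 70% of its speed; a pose out of reach is approached as far as the arm can. A call with a gripper value outside its range is refused whole. The fingers move at their own pace and stop on an object; FORCE is the grip in N (left out, the last holds). Time passes only in rows, so rows that repeat a pose let the fingers close. It gives the time, the measured TCP pose, the force, the opening and the grip force at its end, in the units of the state.
- sense(): the state, without advancing time (a new reading comes with each control period).
- snapshot(name): name is "scene" or "top"; returns (picture, depth): 480x640x3 uint8, red, green, blue; 480x640 float32, mm along the optical axis (not along the pixel's ray), 0 where there is no reading.
- calibration(name): a dict with "fovy" (degrees; the focal length in pixels is half the picture's height over the tangent of half this angle, whatever the lens; pixels are square), "cx", "cy" (the principal point, pixels), "k1" (the pictures are not rectified: a ray, as slopes to the right and down, at radius r is drawn at 1 + k1 r^2 times it, then the intrinsics apply), "rvec" (rotation vector, rad) and "tvec" (3), from world to camera coordinates, as OpenCV has them. Camera axes: x right, y down, z forward; pixel columns grow to the right and rows downward; lengths in mm; the calibration is good to about 2 mm. A picture is of the moment at which its call begins. calibration takes no time and is no camera call.
- hand_in(): hands the job in; it is judged then, once.
The state is a dict: "time": time; "joint_pos": joint angles; "qd": joint speeds; "joint_efforts": joint torques, N m; "tool_pos": TCP position; "tcp_rot": TCP orientation; "ft_force": force on the tool from outside, world axes, zero at the start; "wrist_torque": the same for the moment, N m; "finger_gap": finger opening in mm; "grip_force": force on a finger pad.
Only numpy, scipy, OpenCV 4.12 (cv2) and the standard library are available. Lean on these libraries where they do the work, as an engineer would, in place of code of your own. Each camera call takes 0.05 s, during which the arm holds its last target. There are 200 camera calls.

## Task

Press the round ejector button on top of the hearing aid drying cube with one finger of the hand and let the spring tray stop against the other finger when it has come partway out, before it runs to the end of its slide. Finish while holding it like that: one finger still keeping the button down, the other stopping the tray. Do not lift or shove the cube, and leave the glasses case, the bowl and the battery tube where they are.

Things in the scene. Friction and masses are not known exactly. Their poses are not given: they have to be found in the camera images.
- cube: Grey plastic hearing aid drying cube, 92 (its x) x 90 (its y) x 66 mm high, 0.75 kg give or take, standing loose on the nightstand. Origin at the centre of its underside. Its front, where the tray comes out, faces its own -x. The flat top deck (66 mm up) carries the ejector button near the front and dark vent slots at the back.
- ejector_top (a point): Centre of the top face of the ejector button, a white round cap 24 mm in diameter, 18 mm in front of the middle of the deck; when up its top is 74 mm above the nightstand (8 mm proud of the deck).
- ejector (a joint): How far the button is pressed down: 0 up, 0.006 m at its stop (top still 2 mm proud). Spring: 2.2 N at the start, 5.5 N fully down. The tray is unlatched at about 3.5 mm (some 4.5 N with friction); the button springs up when let go.
- tray (a joint): How far the tray has come out along the cube's -x: 0 latched shut, 0.09 m at the end of its slide, where it counts as run away beyond 0.075. Caught well is 0.015 to 0.07. Once unlatched, its spring drives it out at about 5 to 7 cm/s with 0.9 N falling to 0.4 N; it stops against whatever is in its way and keeps pushing gently.
- tray_lip (a point): Middle of the upper edge of the tray's front panel, an upright grey plate 5 mm thick, 84 mm wide, from 6 to 94 mm above the nightstand: it stands 20 mm higher than the button. Shut, its back is 28 mm and its outer face 33 mm in front of the button's centre, so one finger fits over the button and the other hangs in front of the panel. It moves out with the tray.
- case: Bystander: folded aluminium glasses case, 160 (x) x 62 (y) x 26 mm high, loose. Origin at the centre of its underside.
- bowl: Bystander: small glass bowl, 96 mm across, 42 mm high, loose. Origin at the centre of its underside.
- tube: Bystander: white plastic push-dispenser battery tube standing upright, foot 34 mm across, 86 mm high, loose, at the back of the nightstand. Origin at the centre of its underside.
Mind the look-alikes: they are no part of the job. Of the things shaped like the cube, the grey one is meant.

How it is judged (in metres and radians):
On the way, in this order (a step that is already met when the one before it is completed fails the run):
1. a finger presses the ejector button down (value of joint ejector above 0.003 m and contact force between the fingers and ejector above 0.5 N), for 0.05 s.
2. the tray has come partway out and rests against a finger while the button is kept down (value of joint tray between 0.015 and 0.07 m and contact force between the fingers and tray above 0.1 N and contact force between the fingers and ejector above 0.5 N), for 0.3 s.
At the end, for the whole second after the job is handed in: The tray rests still, 15 to 70 mm out, against a finger (over 0.1 N) while a finger keeps the ejector button at least 3 mm down; the cube stands flat within 25 mm of where it was, and case, bowl and tube within 20 mm of where they were (all of step 2 and velocity of joint tray between -0.01 and 0.01 m/s and value of joint ejector above 0.003 m and height (world z) of cube below 0.006 m and angle between cube's own z axis and vertical below 0.1 rad and distance of cube from where it was at the start of the episode below 0.025 m and distance of each of case, bowl, tube from where it was at the start of the episode below 0.02 m); the arm keeps its last pose, push and grip.
It fails at once if the tray runs away to the end of its slide (value of joint tray above 0.075 m).
It fails at once if the cube is lifted or tipped (height (world z) of cube above 0.01 m or angle between cube's own z axis and vertical above 0.15 rad).
It fails at once if the cube is shoved along (distance of cube from where it was at the start of the episode above 0.03 m).
It fails at once if a bystander is moved, lifted or knocked over (distance of any of case, bowl, tube from where it was at the start of the episode above 0.025 m or angle between tube's own z axis and vertical above 0.5 rad).
It also fails if it takes over 32 s, if anything falls off the work surface, if the arm or the gripper's body presses on something with over 40 N, if the wrist force passes 120 N, or if a joint passes its speed limit or range.

## Working session

There is one attempt and no reset: what is moved stays moved. The work goes in short steps, Python scripts to look and compute and a shell command to move; the robot and the scene stay as the last step left them, time stands still between calls to the robot, and variables do not carry over. Pictures are saved under pics/ and viewed, at most 10 in all, crops included, and the job is handed in when it is done.

```bash
mkdir -p pics; ls
cat > h.py <<'E'
import numpy as np,cv2
from bench import *
def cal(n):
    c=calibration(n);f=240/np.tan(np.radians(c["fovy"])/2)
    R=cv2.Rodrigues(np.array(c["rvec"],float))[0];return c,f,R,np.array(c["tvec"],float).ravel()
def rays(n,uv):
    c,f,R,t=cal(n);uv=np.atleast_2d(np.array(uv,float))
    d=(uv-[c["cx"],c["cy"]])/f;s=d.copy()
    for _ in range(20): s=d/(1+c["k1"]*(s**2).sum(1,keepdims=True))
    return np.c_[s,np.ones(len(s))]
def plane(n,uv,z):
    c,f,R,t=cal(n);o=-R.T@t;w=rays(n,uv)@R
    return o+w*((z-o[2])/w[:,2])[:,None]
def pts(n,uv,depth):
    c,f,R,t=cal(n);uv=np.atleast_2d(uv);r=rays(n,uv);d=depth[uv[:,1].astype(int),uv[:,0].astype(int)]
    return (r*d[:,None]-t)@R
E
python3 - <<'E'
from h import *
for n in("scene","top"):
    p,d=snapshot(n);cv2.imwrite(f"pics/{n}0.png",p[:,:,::-1]);np.save(n+"0.npy",d);np.save(n+"p.npy",p)
    c,f,R,t=cal(n);print(n,-R.T@t,c)
print(sense())
E
```

```text
pics
scene [1156.0749233    -7.33686177  682.9533954 ] {'fovy': 42.560225029305414, 'cx': 318.11133113653193, 'cy': 239.4645508560641, 'k1': -0.1915925784344411, 'rvec': array([ 1.7302363 ,  1.8119532 , -0.72697328]), 'tvec': array([  50.47404473, -351.2140427 , 1295.02488978])}
top [491.96586962 -22.35098325 880.30036743] {'fovy': 49.088079074274766, 'cx': 319.625484425705, 'cy': 245.7567779468988, 'k1': 0.043286804874782904, 'rvec': array([ 2.16412425, -2.15201395,  0.13905381]), 'tvec': array([-28.12319343, 598.13541441, 811.72768355])}
{'time': 0.1, 'joint_pos': array([-8.21296310e+01,  7.51227580e+00,  8.53262857e+01,  2.80657022e-04,
        8.72618283e+01, -4.89101224e+00]), 'qd': array([ 0.03342985, -0.08531599, -0.13857472,  0.03353398, -0.06677537,
        0.02959466]), 'joint_efforts': array([ 1.33161866e-03, -5.70954573e+01, -5.01940441e+01, -6.60253386e-05,
        8.17815046e-03, -1.12576487e-05]), 'tool_pos': array([ 132.51251056, -584.68771119,  252.30261135]), 'tcp_rot': array([-1.79900000e+02, -8.83858145e-03,  1.27613599e+01]), 'ft_force': array([-0.05778856,  0.0294797 , -0.6816031 ]), 'wrist_torque': array([ 0.05134082, -0.05117043,  0.00356463]), 'grip_force': 0.0, 'finger_gap': 85.73092828911841}
```

View pics/scene0.png

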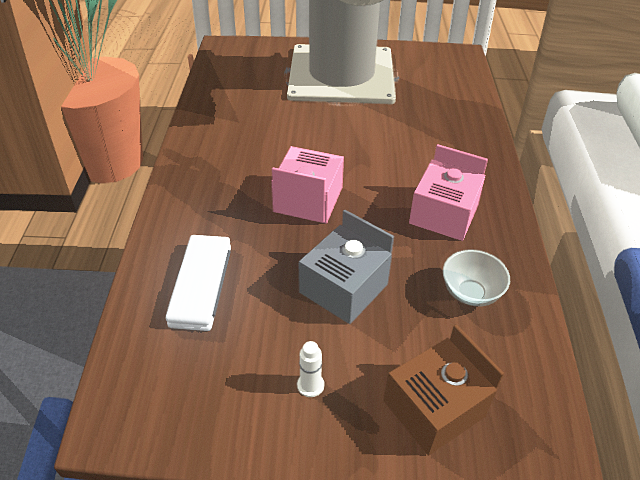

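View pics/top0.png

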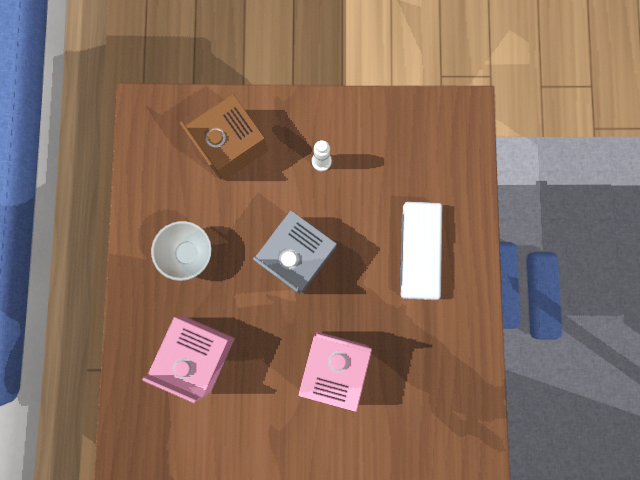

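The scene view shows four cube-like things: pink (308,183), pink (448,192), brown (443,390) and grey (347,265). In the top view they are at (335,370), (190,358), (223,135) and (295,250). The grey one with the white button fits the description. I'll measure it and confirm with a crop.

Run:
```python
from h import *
for n,(x0,x1,y0,y1) in dict(top=(240,350,200,305),scene=(290,405,205,330)).items():
    p=np.load(n+"p.npy");d=np.load(n+"0.npy")
    g=p.astype(int);m=np.zeros(d.shape,bool);m[y0:y1,x0:x1]=1
    v,u=np.nonzero(m&(d>0));P=pts(n,np.c_[u,v],d);sp=np.ptp(g[v,u],axis=1);br=g[v,u].min(1)
    gr=sp<40
    deck=P[gr&(abs(P[:,2]-66)<3)];lip=P[gr&(P[:,2]>84)];bt=P[(br>190)&(sp<30)&(P[:,2]>60)]
    buv=np.c_[u,v][(br>190)&(sp<30)&(P[:,2]>60)]
    for k,q in(("deck",deck),("lip",lip),("btn",bt)):
        if len(q)>5: print(n,k,len(q),q.mean(0).round(1),np.median(q[:,2]).round(1),cv2.minAreaRect(q[:,:2].astype(np.float32)))
    c,r=cv2.minEnclosingCircle(buv.astype(np.float32));print(c,r,plane(n,c,73))
p=np.load("topp.npy")[195:310,235:355,::-1];q=np.load("scenep.npy")[200:330,290:410,::-1]
cv2.imwrite("pics/crop0.png",np.hstack([cv2.resize(p,(400,400)),cv2.resize(q,(400,400))]))
```

```text
top deck 3042 [588.9  12.5  65.7] 65.7 ((586.4437255859375, 14.569046020507812), (90.1636962890625, 97.41695404052734), 53.78824996948242)
top lip 190 [548.6  41.2  93.2] 93.3 ((549.0435791015625, 41.6708869934082), (83.6672592163086, 5.02253532409668), 53.8833122253418)
top btn 229 [574.5  24.4  71.8] 72.8 ((576.097412109375, 23.798887252807617), (27.378799438476562, 27.28440284729004), 59.365108489990234)
(288.5909118652344, 258.5) 9.604033470153809 [[573.7240143   23.11230591  73.        ]]
scene deck 3021 [593.2  11.2  67.2] 67.3 ((588.0367431640625, 11.281768798828125), (92.25598907470703, 97.54010009765625), 54.82246780395508)
scene lip 440 [551.4  40.   91.3] 91.8 ((549.0223388671875, 40.33244323730469), (83.59042358398438, 9.025065422058105), 52.940250396728516)
scene btn 230 [576.6  23.2  73.6] 74.9 ((571.0536499023438, 21.663902282714844), (34.93452072143555, 25.514957427978516), 18.94938087463379)
(354.26922607421875, 247.96153259277344) 10.194223403930664 [[576.70339855  22.77234095  73.        ]]
```

View pics/crop0.png

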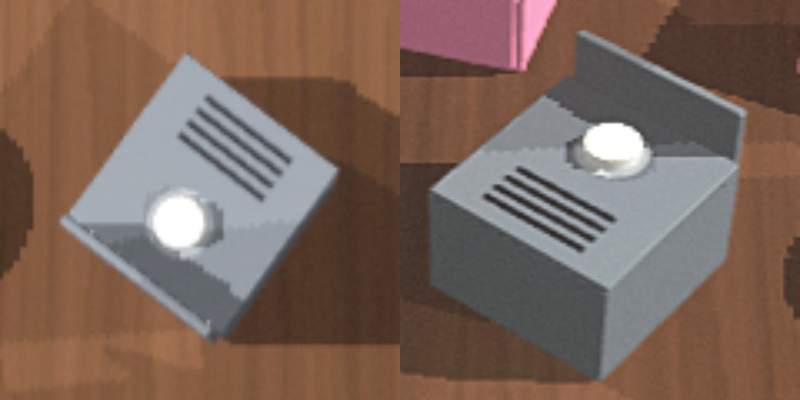

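The crop confirms the grey cube: white button, panel at lower left in the top view, and front pointing along azimuth 144°. I'll move above it with the tool's +y pointing to the cube's back. The +y finger goes over the button and the −y finger in front of the panel, with the opening at 62 mm.

```bash
python3 -m crank '[[13.5,-13.1,1.5,-0.2,6.2],[27,-26.2,3,-0.4,6.2],[40.6,-39.2,5,-0.6,6.2],[54.1,-52.3,7.2,-0.718,6.2],[54.1,-52.3,7.2,-0.718,6.2],[54.1,-52.3,7.2,-0.718,6.2],[54.1,-52.3,7.2,-0.718,6.2],[54.1,-52.3,7.2,-0.718,6.2],[54.1,-52.3,7.2,-0.718,6.2],[54.1,-52.3,7.2,-0.718,6.2],[54.1,-52.3,7.2,-0.718,6.2],[54.1,-52.3,7.2,-0.718,6.2],[54.1,-52.3,7.2,-0.718,6.2],[54.1,-52.3,7.2,-0.718,6.2],[54.1,-52.3,7.2,-0.718,6.2],[54.1,-52.3,7.2,-0.718,6.2],[54.1,-52.3,7.2,-0.718,6.2],[54.1,-52.3,7.2,-0.718,6.2],[54.1,-52.3,7.2,-0.718,6.2],[54.1,-52.3,7.2,-0.718,6.2]]' 20
python3 - <<'E'
from h import *
s=sense();print(s["tool_pos"],s["tcp_rot"],s["finger_gap"],s["ft_force"])
p,d=snapshot("scene");cv2.imwrite("pics/s1.png",cv2.resize(p[130:340,230:510,::-1],(800,600)));np.save("scene1.npy",d)
E
```

```text
time: 2.1
tool_pos: [544.4, 43.2, 181.7]
tcp_rot: [180.0, -0.0, 53.8]
ft_force: [0.5, 0.3, 0.5]
finger_gap: 62.2
grip_force: 0.0
[544.43425677  43.17101156 181.71354911] [ 1.79965273e+02 -1.32298588e-02  5.37986349e+01] 62.15351364521987 [0.53664054 0.2791867  0.50927639]
```

View pics/s1.png

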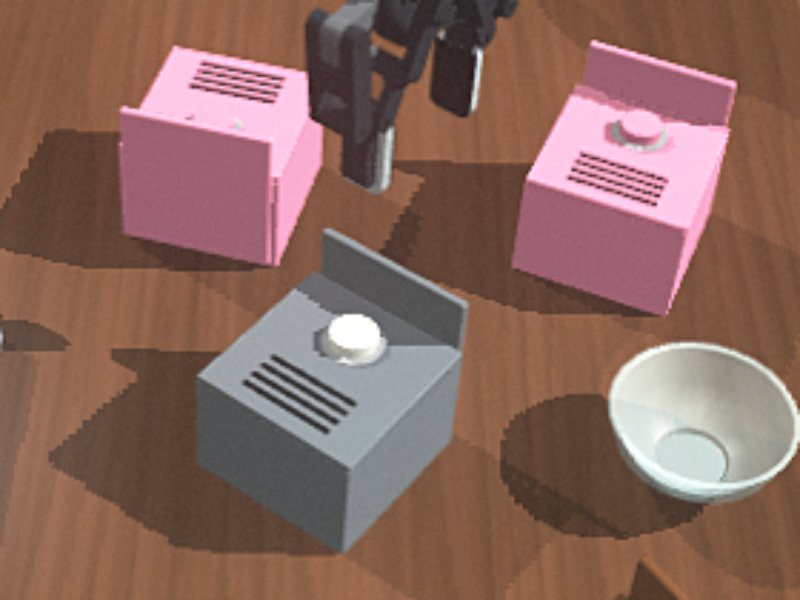

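The two fingers hang above the panel: near fingertip at crop (365,185), i.e. full (358,195), far one at crop (455,110), i.e. full (389,168). I'll measure the fingertips by depth.

Run:
```python
from h import *
d=np.load("scene1.npy");v,u=np.mgrid[130:215,330:420];v=v.ravel();u=u.ravel();k=d[v,u]>0;u,v=u[k],v[k]
P=pts("scene",np.c_[u,v],d);s=sense();T=s["tool_pos"];a=np.radians(53.8)
X=np.array([np.cos(a),np.sin(a)]);Y=np.array([np.sin(a),-np.cos(a)])
Q=np.c_[(P[:,:2]-T[:2])@X,(P[:,:2]-T[:2])@Y,P[:,2]]
k=(abs(Q[:,0])<25)&(abs(Q[:,1])<70)&(Q[:,2]>135)&(Q[:,2]<200);Q=Q[k]
for lo in range(140,200,4):
    for sg in(1,-1):
        q=Q[(Q[:,2]>=lo)&(Q[:,2]<lo+4)&(Q[:,1]*sg>0)]
        if len(q)>4: print(lo,sg,len(q),np.percentile(q,3,axis=0).round(1)[:2],np.percentile(q,97,axis=0).round(1)[:2])
B=np.array([574.8,23.]);L=np.array([549,41.])
print("B in tool",(B-T[:2])@X,(B-T[:2])@Y,"lip",(L-T[:2])@X,(L-T[:2])@Y)
```

```text
164 -1 6 [ -7.6 -32.4] [  3.9 -31.1]
168 1 14 [ 3.9 31.7] [10.3 39.7]
168 -1 33 [-11.6 -33.4] [  7.9 -29.8]
172 1 22 [-5.2 33.1] [10.5 43.1]
172 -1 42 [-11.4 -35.6] [  9.4 -29.9]
176 1 43 [-6.9 31.5] [10.3 44.3]
176 -1 42 [-12.1 -35.6] [  9.6 -29.4]
180 1 43 [-6.4 32. ] [ 9.5 45.2]
180 -1 39 [-12.4 -36.9] [  9.2 -29.9]
184 1 39 [-5.9 32.7] [ 9.5 45.3]
184 -1 40 [-10.1 -35.8] [  9.8 -30. ]
188 1 44 [-6.5 33.2] [ 9.5 44.9]
188 -1 41 [-11.7 -35.6] [  9.8 -29.7]
192 1 44 [-7.2 32.8] [ 9.4 44.9]
192 -1 43 [-12.3 -35.5] [  9.9 -29.3]
196 1 31 [ 1.7 31.2] [ 9.6 45. ]
196 -1 44 [-11.  -36.5] [ 10.3 -28.9]
B in tool 1.5064545945167893 36.452949029585525 lip 0.7941139885111748 5.00247095911681
```

Finger A covers tool y 31 to 45 and the button sits at 36.5, with the tips about 15 mm ahead of the TCP, so they line up. I'll descend to just above the button, then probe in small steps.

```bash
python3 -m crank '[[0.1,0,2.5,0,6.2],[0.1,0,5,0,6.2],[0.1,0,7,0,6.2],[0.1,0,7.7,0,6.2],[0.1,0,7.7,0,6.2],[0.1,0,7.7,0,6.2],[0.1,0,7.7,0,6.2]]' && python3 -m crank '[[0,0,0.1,0,6.2],[0,0,0.2,0,6.2],[0,0,0.3,0,6.2],[0,0,0.4,0,6.2],[0,0,0.5,0,6.2],[0,0,0.6,0,6.2],[0,0,0.6,0,6.2],[0,0,0.6,0,6.2]]'
```

```text
time: 2.85
tool_pos: [546.4, 45.1, 106.0]
tcp_rot: [179.9, -0.1, 53.9]
ft_force: [-0.2, -0.2, 0.1]
finger_gap: 62.3
grip_force: 0.0
time: 3.65
tool_pos: [545.2, 45.3, 98.2]
tcp_rot: [-180.0, 0.0, 53.9]
ft_force: [-0.6, -0.3, -0.1]
finger_gap: 62.3
grip_force: 0.0
```

```bash
python3 -m crank '[[0,0,0.1,0,6.2],[0,0,0.2,0,6.2],[0,0,0.3,0,6.2],[0,0,0.4,0,6.2],[0,0,0.5,0,6.2],[0,0,0.6,0,6.2],[0,0,0.6,0,6.2]]' && python3 -m crank '[[0,0,0.1,0,6.2],[0,0,0.2,0,6.2],[0,0,0.2,0,6.2]]'; python3 -m crank '[[0,0,0.1,0,6.2],[0,0,0.2,0,6.2],[0,0,0.2,0,6.2]]'
```

```text
time: 4.35
tool_pos: [545.1, 45.3, 92.1]
tcp_rot: [-180.0, 0.0, 53.9]
ft_force: [-0.8, 0.1, -0.3]
finger_gap: 62.5
grip_force: 0.0
time: 4.65
tool_pos: [545.3, 45.3, 90.4]
tcp_rot: [180.0, -0.0, 53.9]
ft_force: [-0.2, -0.6, 1.1]
finger_gap: 62.0
grip_force: 0.8
time: 4.95
tool_pos: [545.4, 45.3, 88.4]
tcp_rot: [180.0, -0.0, 53.9]
ft_force: [-1.4, -0.3, 3.0]
finger_gap: 62.0
grip_force: 1.4
```

Contact came at about 90.5, and the force is up to 3 N. I'll press on.

```bash
python3 -m crank '[[0,0,0.1,0,6.2],[0,0,0.2,0,6.2],[0,0,0.2,0,6.2]]'; python3 -m crank '[[0,0,0.1,0,6.2],[0,0,0.2,0,6.2],[0,0,0.2,0,6.2],[0,0,0.2,0,6.2],[0,0,0.2,0,6.2],[0,0,0.2,0,6.2]]'
python3 - <<'E'
from h import *
p,d=snapshot("scene");cv2.imwrite("pics/s2.png",cv2.resize(p[150:340,270:500,::-1],(726,600)))
s=sense();print(s["tool_pos"],s["ft_force"],s["grip_force"],s["finger_gap"])
E
```

```text
time: 5.25
tool_pos: [545.4, 45.2, 86.3]
tcp_rot: [180.0, -0.0, 53.9]
ft_force: [-1.4, 0.5, 4.4]
finger_gap: 61.8
grip_force: 2.1
time: 5.85
tool_pos: [545.4, 45.3, 84.4]
tcp_rot: [180.0, -0.0, 53.9]
ft_force: [-1.8, -0.1, 5.8]
finger_gap: 62.1
grip_force: 3.0
[545.39166174  45.26868497  84.45034846] [-2.2638437  -0.13166618  6.02011885] 2.9818421463608047 62.265147111310156
```

View pics/s2.png

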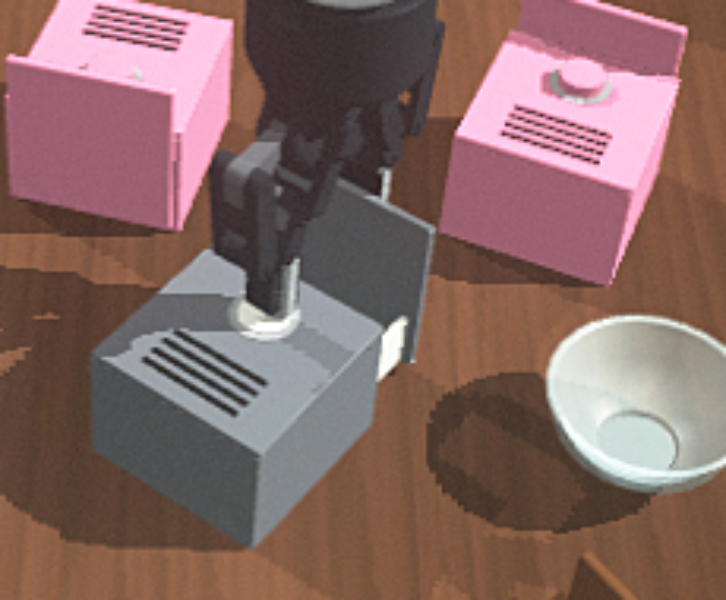

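The finger holds the button down at crop (265,310). The panel stands partway out, around crop (380,260), against the other finger, seen behind it at (385,185). I'll add a little press for margin and measure the tray and cube.

```bash
python3 -m crank '[[0,0,0.05,0,6.2],[0,0,0.1,0,6.2],[0,0,0.1,0,6.2],[0,0,0.1,0,6.2],[0,0,0.1,0,6.2],[0,0,0.1,0,6.2]]'
python3 - <<'E'
from h import *
a=np.radians(53.8);Y=np.array([np.sin(a),-np.cos(a)]);d0=np.load("scene0.npy")
for i in range(2):
  p,d=snapshot("scene")
  for dd in(d0,d):
    v,u=np.mgrid[205:275,385:420];v=v.ravel();u=u.ravel();k=dd[v,u]>0
    P=pts("scene",np.c_[u,v][k],dd);q=P[(P[:,2]>70)&(P[:,2]<97)&(P[:,0]<580)];print(len(q),np.median(q[:,:2]@Y))
  v,u=np.mgrid[240:325,295:395];uv=np.c_[u.ravel(),v.ravel()]
  for dd in(d0,d):
    P=pts("scene",uv,dd);q=P[abs(P[:,2]-67)<3];t=q[q[:,:2]@Y>470];print("back edge",np.percentile(q[:,:2]@Y,99),q[:,2].mean())
  s=sense();print(s["ft_force"],s["grip_force"])
E
```

```text
time: 6.5
tool_pos: [545.6, 45.3, 84.3]
tcp_rot: [180.0, -0.0, 53.9]
ft_force: [-5.5, 0.9, 13.3]
finger_gap: 61.9
grip_force: 6.6
123 421.9603856651513
368 387.380688220312
back edge 515.0041952618013 67.40148137689768
back edge 514.8902265717196 67.47498070558792
[-6.02285264  0.09548076 12.1756442 ] 6.614417948294431
123 421.9603856651513
362 387.4490305664408
back edge 515.0041952618013 67.40148137689768
back edge 514.7806584849234 67.4219690950581
[-6.29433294  0.99645692 12.07725687] 6.614712418522686
```

The tray is 34.5 mm out and not moving, the button is at its stop with about 12 N on it, and the cube hasn't moved.

```bash
python3 -c "from bench import hand_in;print(hand_in())"
```

```text
the job is handed in; nothing more can be done
None
```

I handed the job in with one finger holding the grey cube's button at its stop and the tray resting about 34 mm out against the other finger; the cube hadn't moved, the arm stayed clear of the case, bowl and tube (I didn't re-measure them), and the hand-in returned no verdict.

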